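# Lock a paint jar in the bench holder

## Robot

A 7-joint arm with a two-finger parallel gripper is mounted at the origin on the work surface; the furniture and walls round the work are solid. World frame = base frame: x ahead of the robot, y to its left, z up, the work surface at z = 0. Lengths are in mm, angles in rad, forces in N, time in s.
With the tool pointing down it reaches from about 425 to 800 mm from the base axis. Payload 8.3 kg.
Tool frame: the origin (TCP) lies at the very end of the fingers, on their centre line; the grasp point (between the pads) lies 19 mm behind it; z points along the fingers, y is the line along which they close (so a half turn about z gives the same grasp; the last joint's range is limited). The gripper opens to 85 mm and grips with 20 to 120 N. Pads are 22 mm wide; open, the fingers measure 114 mm over their backs; the gripper's body (76 mm by 85 mm) begins 54 mm behind the grasp point. The pads swing forward as they close: fully open they stand 13 mm farther back than shut.
Start: joints at [1.19, 0.383, 0.016, 1.37, -0.006, 1.388, -0.046], TCP at [195.335, -593.673, 231.279] pointing down, gripper open.
Joint ranges: [-2.95, 2.95], [-0.25, 2.06], [-1.52, 1.56], [0.18, 2.33], [-1.44, 4.58], [0.02, 2.06], [-3.01, 3.01]. Speed limits (rad/s): [2.39, 2.39, 3.01, 3.01, 3.14, 3.14, 3.14].

## Interface

Orientations are given as [roll, pitch, yaw] about the fixed x, y, z axes, in that order (R = Rz(yaw) Ry(pitch) Rx(roll)).
In Python, from rig import readout, cams, finish_job gives the robot as it stands.
- The arm moves only by the tool jog_arm, called after "Call:" in YAML: its name, and indented under it one key for each argument. Schema: {"type":"object","properties":{"rows":{"type":"array","items":{"type":"number"},"minItems":4,"maxItems":48},"jaw":{"type":"number"},"squeeze":{"type":"number"},"only":{"type":"string"},"quiet":{"type":"boolean"},"lines":{"type":"string"}},"required":["rows"],"additionalProperties":false}. rows is one flat list of numbers that holds 1 to 12 rows one after another, with no inner brackets; each row has 4 numbers: dx, dy, dz in shares of 750 mm (1.0 is 750 mm), then a turn about the tool's z in a scale on which 1.0 is pi/2 rad; each row is the pose to reach, as a shift and turn from the pose commanded when the call began, along the tool's axes at that moment; what a row does not reach only later rows make up. A row lasts 1/8 s, in which the tool goes at most 62.5 mm and 0.188 rad, less where a joint would pass 70% of its speed; a pose out of reach is approached as far as the arm can. jaw is the opening from 0.0 (shut) to 1.0 (fully open), set as the call begins (left out keeps the last). The fingers move at their own pace and stop on an object; squeeze is the grip in N (left out, the last holds). Time passes only in rows, so rows that do not move let the fingers close. The tool returns the time, the measured TCP pose, the force, the opening and the grip force at its end. only (a regular expression) keeps the lines of the reply that match it, lines (a string "A,B") keeps lines A to B, and quiet returns only ok. No shift or turn number may pass 1 either way. Input that does not fit is refused with a message, and nothing moves.
- readout.sense(): the state, without advancing time (a new reading comes with each control period).
- cams.read_camera(name): name is "side" or "top" or "wrist"; returns a dict with "pixels" (420x560x3 uint8, blue, green, red), "mtx" (3x3 intrinsics, pixels), "D" ([k1, k2, p1, p2, k3] as OpenCV has them; the pictures are not rectified), "world_from_camera" (4x4, takes a point from camera to world coordinates); the wrist camera has in their place "hand_eye" (4x4, takes a point from camera to tool coordinates, whose origin is the TCP and whose axes are the flange's). Camera axes: x right, y down, z forward; pixel columns grow to the right and rows downward; lengths in mm; the calibration is good to about 2 mm. A picture is of the moment at which its call begins: read the wrist's pose just before it. There is no depth.
- finish_job(): hands the job in; it is judged then, once.
The state is a dict: "time": time; "q": joint angles; "dq": joint speeds; "tau": joint torques, N m; "tcp_pos": TCP position; "tcp_rot": TCP orientation; "wrist_force": force on the tool from outside, world axes, zero at the start; "ft_torque": the same for the moment, N m; "grip_width": opening from 0.0 (shut) to 1.0 (fully open); "grasp_force": force on a finger pad.
Only numpy, scipy, OpenCV 4.12 (cv2) and the standard library are available. Lean on these libraries where they do the work, as an engineer would, in place of code of your own. Each camera call takes 0.05 s, during which the arm holds its last target. There are 200 camera calls.

## Task

Stand the paint jar with the blue band upright on the cork seat of the blue bench holder, midway across it and clear of both jaws, and let go of it. Then close the jaw on it by one hole: pull the red lock plunger up out of its hole, keep it up while you slide the jaw section towards the jar to the very next hole, and let the pin go fully home there. Finish still holding the red knob with the pin fully down in that hole, and do not disturb the red and yellow jars or knock the blue one over.

Things in the scene. Friction and masses are not known exactly. Their poses are not given: they have to be found in the camera images.
- blue_jar: loose round paint jar with a white screw lid and a blue band, 61 mm across, 74 mm tall, about 0.12 kg; origin at the centre of its underside, z up; grasp it across 60 mm about 45 mm above its underside
- red_jar: same jar with a red band; bystander, leave it
- yellow_jar: same jar with a yellow band; bystander, leave it
- holder: fixed bench holder: blue base plate 120 x 300 x 10 mm, long side along its y; origin at the centre of the plate's underside on the table, z up. On its centre line (x = 0): silver rail 40 mm wide, y -142 to +14 mm, top at z 34 mm, with 13 mm holes at y -129, -101, -73, -45, -17 mm; cork seat, y 22 to 106 mm; fixed jaw 60 mm wide, 62 mm high, its cork face at y 110 mm
- seat (a point): point on top of the cork seat, midway between the open jaws (holder x 0, y 64, z 13 mm), axes as the holder's; the jar's underside goes here. The jaws start 92 mm apart, 16 mm free on either side of the jar, so hold it by the sides that face the holder's x (fingers closing along x)
- jaw_face (a point): centre of the cork face of the moving jaw, 60 mm wide, 61 mm high over the table; it travels with the sliding section along the holder's +y towards the jar
- jaw (a joint): travel of the grey sliding section (saddle on the rail, with jaw and plunger), m along the holder's +y: 0 = pin in its first hole (holder y -45 mm), 0.028 = pin in the next hole (y -17 mm), jaws then 64 mm apart. Range -0.030 to 0.036, 3 N friction, 1.5 mm play of the pin in a hole. The jaw pushes an off-centre jar along the seat
- plunger (a joint): lift of the red lock plunger, in m: 0 = pin fully down in a hole, 0.015 = fully up against its stop; the pin clears the rail from 0.010. A spring pushes it down with 4 N at 0 and 7 N when fully up; released between holes, the pin rests on the rail at about 0.010
- knob (a point): middle of the red knurled plunger knob, 24 mm diameter, 26 mm tall (13 mm above and below this point), upright, on the sliding section; with the pin down it is 73 mm above the table, 29 mm above the saddle. Free on all sides for the fingers; it rises with the plunger and travels with the section
- next_hole (a point): centre of the top of the next hole in the rail (holder x 0, y -17, z 34 mm), visible just in front of the saddle at the start; the knob must stand straight over it at the end
Not all that is in view belongs to the job. Leave any orange look-alike of the blue_jar alone.

How it is judged (in metres and radians):
On the way, in this order (a step that is already met when the one before it is completed fails the run):
1. the blue jar stands released on the seat between the open jaws, the section still in its first hole (x of blue_jar in the frame of holder between -0.018 and 0.018 m and y of blue_jar in the frame of holder between 0.046 and 0.082 m and z of blue_jar in the frame of holder between 0.009 and 0.017 m and angle between blue_jar's own z axis and vertical below 0.1 rad and contact force between the fingers and blue_jar below 0.2 N and value of joint jaw between -0.004 and 0.004 m), for 0.2 s.
2. the fingers hold the plunger pulled clear while the section is still at its first hole (value of joint plunger above 0.01 m and value of joint jaw between -0.004 and 0.004 m and contact force between the fingers and plunger above 1 N), for 0.05 s.
At the end, for the whole second after the job is handed in: The jaw section stands at the next hole (28 mm travel, within 2.5 mm), the pin is down (plunger lift under 2 mm), the fingers still hold or press the knob (over 2 N), and the blue jar stands upright, untouched by the fingers, on the seat between the jaws, within 18 mm of the middle across (x of blue_jar in the frame of holder between -0.018 and 0.018 m and y of blue_jar in the frame of holder between 0.07 and 0.087 m and z of blue_jar in the frame of holder between 0.009 and 0.017 m and angle between blue_jar's own z axis and vertical below 0.1 rad and contact force between the fingers and blue_jar below 0.2 N and value of joint jaw between 0.0255 and 0.0305 m and value of joint plunger below 0.002 m and contact force between the fingers and plunger above 2 N and linear speed of blue_jar below 0.02 m/s); the arm keeps its last pose, push and grip.
It fails at once if the red jar is moved more than 30 mm (distance of red_jar from where it was at the start of the episode above 0.03 m).
It fails at once if the yellow jar is moved more than 30 mm (distance of yellow_jar from where it was at the start of the episode above 0.03 m).
It fails at once if the blue jar is knocked over (angle between blue_jar's own z axis and vertical above 0.7 rad).
It also fails if it takes over 48 s, if anything falls off the work surface, if the arm or the gripper's body presses on something with over 40 N, if the wrist force passes 120 N, or if a joint passes its speed limit or range.

## Working session

There is one attempt and no reset: what is moved stays moved. The work goes in short steps, Python scripts to look and compute and a tool call to move; the robot and the scene stay as the last step left them, time stands still between calls to the robot, and variables do not carry over. Pictures are saved under pics/ and viewed, at most 10 in all, crops included, and the job is handed in when it is done.

```bash
ls; mkdir -p pics
```

Run:
```python
from rig import readout,cams
import cv2,numpy as np
s=readout.sense();print(s['time'],s['tcp_pos'],s['tcp_rot'],s['grip_width'])
np.set_printoptions(precision=4,suppress=True)
ims=[]
for n in ['side','top','wrist']:
    c=cams.read_camera(n);np.save(f'pics/{n}0.npy',c,allow_pickle=True)
    cv2.imwrite(f'pics/{n}0.png',c['pixels']);print(n,c['mtx'].tolist(),c['D'],c.get('world_from_camera',c.get('hand_eye')))
```

```text
pics
0.0 [ 195.18314797 -593.20496574  230.28196039] [-3.13963651e+00  3.83250738e-05  3.17919038e-01] 1.0023164087373035
side [[421.14491356903363, 0.0, 269.3192995521217], [0.0, 421.14491356903363, 213.33023910207658], [0.0, 0.0, 1.0]] [-0.1266  0.      0.      0.      0.    ] [[   0.8519   -0.3257    0.4101  205.5631]
 [  -0.5236   -0.5128    0.6803 -440.6191]
 [  -0.0112   -0.7943   -0.6074  607.7046]
 [   0.        0.        0.        1.    ]]
top [[407.4892219433734, 0.0, 285.236459075406], [0.0, 407.4892219433734, 210.02447393290393], [0.0, 0.0, 1.0]] [-0.0844  0.      0.      0.      0.    ] [[  -0.0024   -0.9938    0.1107  439.3243]
 [  -0.9997   -0.0002   -0.0234  148.7093]
 [   0.0232   -0.1108   -0.9936 1092.1663]
 [   0.        0.        0.        1.    ]]
wrist [[305.4627203427473, 0.0, 282.63687806400037], [0.0, 305.4627203427473, 211.67334577316728], [0.0, 0.0, 1.0]] [-0.0465  0.      0.      0.      0.    ] [[  -0.0005   -0.9552   -0.2959   76.2345]
 [   1.       -0.0002   -0.001    -1.0455]
 [   0.0009   -0.2959    0.9552 -142.0448]
 [   0.        0.        0.        1.    ]]
```

View pics/side0.png

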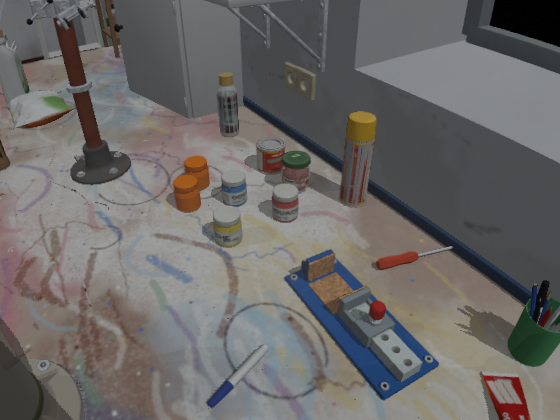

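View pics/top0.png

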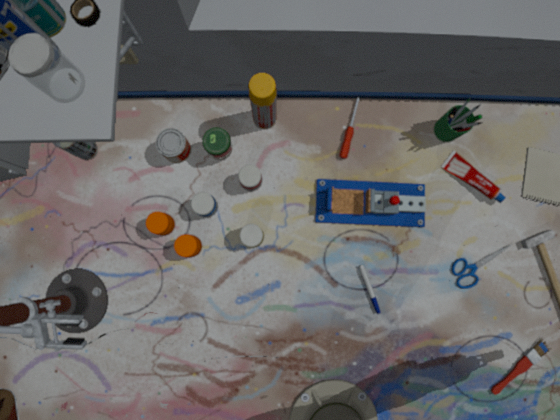

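Candidates for the blue jar: side (235,187) / top (203,205) has a white lid and blue band. The others are red (285,203 / 250,178), yellow (228,226 / 251,237), the orange look-alikes (196,174 and 187,193 / 160,224 and 187,246), the tin and the green-lid jar. I choose (235,187) and will check it in a crop while measuring.

Create h.py:
```python
import numpy as np,cv2
def load(n): return np.load(f'pics/{n}.npy',allow_pickle=True).item()
def ray(c,uv,T=None):
    T=c['world_from_camera'] if T is None else T
    p=cv2.undistortPoints(np.array(uv,float).reshape(-1,1,2),np.array(c['mtx']),np.array(c['D']))[:,0]
    T=np.array(T); d=np.c_[p,np.ones(len(p))]@T[:3,:3].T
    return T[:3,3],d
def onplane(c,uv,z,T=None):
    o,d=ray(c,uv,T); return o+d*((z-o[2])/d[:,2])[:,None]
def tri(r1,r2):
    A=[];b=[]
    for o,d in (r1,r2):
        d=d.ravel()/np.linalg.norm(d);P=np.eye(3)-np.outer(d,d);A.append(P);b.append(P@o)
    x,_,_,_=np.linalg.lstsq(np.vstack(A),np.hstack(b),rcond=None)
    return x, [np.linalg.norm(P@x-q) for P,q in zip(A,b)]
def wT(s,c):
    from scipy.spatial.transform import Rotation as R
    T=np.eye(4);T[:3,:3]=R.from_euler('xyz',s['tcp_rot']).as_matrix();T[:3,3]=s['tcp_pos'];return T@np.array(c['hand_eye'])
```

Run:
```python
from h import *
np.set_printoptions(precision=1,suppress=True)
S,T=load('side0'),load('top0')
def blobs(m,n=6,mn=30):
    k,l,st,ce=cv2.connectedComponentsWithStats(m.astype(np.uint8));o=[(st[i][4],*ce[i]) for i in range(1,k) if st[i][4]>mn];return sorted(o,reverse=True)[:n],l
for nm,c in (('S',S),('T',T)):
    h=cv2.cvtColor(c['pixels'],cv2.COLOR_BGR2HSV);H,s,V=[h[...,i].astype(int) for i in range(3)]
    m=(H>100)&(H<125)&(s>150)&(V>60); b,l=blobs(m,4,200); print(nm,'blue',b)
    cs,_=cv2.findContours(cv2.morphologyEx(m.astype(np.uint8),cv2.MORPH_CLOSE,np.ones((25,25))),cv2.RETR_EXTERNAL,cv2.CHAIN_APPROX_NONE)
    cc=max(cs,key=cv2.contourArea);q=cv2.approxPolyDP(cv2.convexHull(cc),8,True)[:,0];print('corners px',q.tolist());print(onplane(c,q,10))
    print('red',blobs(((H<6)|(H>174))&(s>170)&(V>90),8,20)[0])
def crop(c,x,y,w,hh,k): return cv2.resize(c['pixels'][y:y+hh,x:x+w],None,fx=k,fy=k,interpolation=cv2.INTER_CUBIC)
a=crop(S,170,150,150,100,5.2)
b=crop(T,140,160,130,95,3);b2=crop(T,305,170,130,65,3)
v=np.zeros((600,800,3),np.uint8);v[:300,:390]=cv2.resize(crop(S,170,150,150,100,3),(390,285))[:0].sum() if 0 else 0
p=crop(S,170,150,130,100,3);v[:300,:390]=p;v[:285,400:790]=b;v[300:495,400:790]=b2;p=crop(S,280,245,160,145,2);v[305:595,:320]=p
cv2.imwrite('pics/crop1.png',v)
```

```text
S blue [(np.int32(3114), np.float64(365.30603725112394), np.float64(346.08413615928066)), (np.int32(265), np.float64(347.1433962264151), np.float64(276.39622641509436))]
corners px [[328, 251], [436, 366], [383, 398], [286, 276]]
[[ 644.9   52.4   10. ]
 [ 623.9 -263.    10. ]
 [ 513.4 -255.9   10. ]
 [ 530.9   39.1   10. ]]
red [(np.int32(638), np.float64(510.87931034482756), np.float64(400.2852664576802)), (np.int32(345), np.float64(397.4550724637681), np.float64(259.704347826087)), (np.int32(148), np.float64(378.3378378378378), np.float64(308.22972972972974))]
T blue [(np.int32(2156), np.float64(367.6057513914657), np.float64(203.84601113172542)), (np.int32(240), np.float64(465.475), np.float64(272.5833333333333))]
corners px [[317, 180], [423, 185], [423, 225], [316, 221]]
[[ 641.6   37.2   10. ]
 [ 629.  -254.7   10. ]
 [ 519.2 -250.1   10. ]
 [ 530.5   41.1   10. ]]
red [(np.int32(310), np.float64(475.4193548387097), np.float64(176.71290322580646)), (np.int32(301), np.float64(513.4451827242525), np.float64(373.80398671096344)), (np.int32(50), np.float64(394.98), np.float64(199.64)), (np.int32(30), np.float64(348.53333333333336), np.float64(132.86666666666667))]
```

View pics/crop1.png

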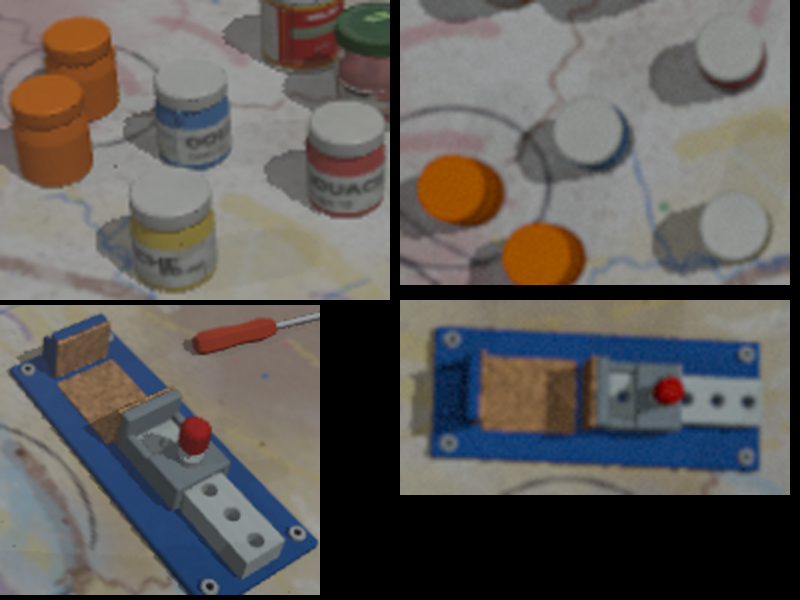

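The crop shows the chosen jar at (192,110), with a white lid and blue band, between the two orange ones and the red and yellow ones. The knob is at crop (195,437).

Run:
```python
from h import *
np.set_printoptions(precision=1,suppress=True)
S,T=load('side0'),load('top0')
P=lambda n,s,t:print(n,*tri(ray(S,[s]),ray(T,[t])))
P('knob',(378.3,308.2),(395,199.6))
cr=lambda x,y:(170+x/3,150+y/3); ct=lambda x,y:(140+(x-400)/3,160+y/3)
for n,a,b in (('blue',(192,81),(589,131)),('red',(345,122),(730,48)),('yel',(171,195),(735,226)),('or1',(77,36),(455,188)),('or2',(46,94),(544,257))): P(n,cr(*a),ct(*b))
```

```text
knob [ 579.8 -155.3   76.9] [np.float64(0.6909785731039687), np.float64(0.6909785731044344)]
blue [571.7 331.9  67.7] [np.float64(2.21121792883936), np.float64(2.2112179288399525)]
red [641.1 213.7  70.9] [np.float64(0.9496402213855099), np.float64(0.9496402213863816)]
yel [490.9 208.5  66.9] [np.float64(1.4545198660476306), np.float64(1.454519866047881)]
or1 [522.3 444.1  69.9] [np.float64(1.183583638059564), np.float64(1.1835836380596751)]
or2 [463.8 366.9  74.6] [np.float64(0.4138957452982036), np.float64(0.4138957452985379)]
```

Careful with the scale: shifts go in shares of 750 mm and turns go in shares of pi/2 rad. That gives: 526 mm / 750 = 0.7013, -377 mm / 750 = -0.5027, -1.21 rad / 1.5708 = -0.7703.

Call:
jog_arm:
  rows: [0.0587, -0.0413, 0, -0.0637, 0.1173, -0.084, 0, -0.1273, 0.176, -0.1253, 0, -0.191, 0.2347, -0.168, 0, -0.2546, 0.2933, -0.2093, 0, -0.3183, 0.352, -0.252, 0, -0.382, 0.4107, -0.2933, 0, -0.4456, 0.4693, -0.336, 0, -0.5093, 0.528, -0.3773, 0, -0.573, 0.5867, -0.42, 0, -0.6366, 0.6453, -0.4613, 0, -0.7003, 0.7013, -0.5027, 0, -0.7703]
  jaw: 1.0

```text
time: 1.65
tcp_pos: [577.9, -69.8, 231.1]
tcp_rot: [-3.141, -0.0, 1.531]
wrist_force: [0.9, -1.3, -0.7]
grip_width: 0.999
grasp_force: 0.0
```

Call:
jog_arm:
  rows: [0, 0, 0, 0, 0, 0, 0, 0, 0, 0, 0, 0]

```text
time: 2.02
tcp_pos: [576.7, -72.9, 231.2]
tcp_rot: [-3.141, 0.001, 1.525]
wrist_force: [0.5, 0.3, -0.0]
grip_width: 0.998
grasp_force: 0.0
```

Create snap.py:
```python
import sys
from h import *
from rig import readout,cams
s=readout.sense();c=cams.read_camera('wrist');c['T']=wT(s,c);np.save(f'pics/{sys.argv[1]}.npy',c,allow_pickle=True);cv2.imwrite(f'pics/{sys.argv[1]}.png',c['pixels'])
print(s['time'],s['tcp_pos'],s['tcp_rot'],s['wrist_force'])
```

```bash
python3 snap.py w1
```

```text
2.025 [576.66528768 -72.8508586  231.18761949] [-3.14115879e+00  7.10579952e-04  1.52502658e+00] [ 0.50992625  0.33026249 -0.02399744]
```

View pics/w1.png

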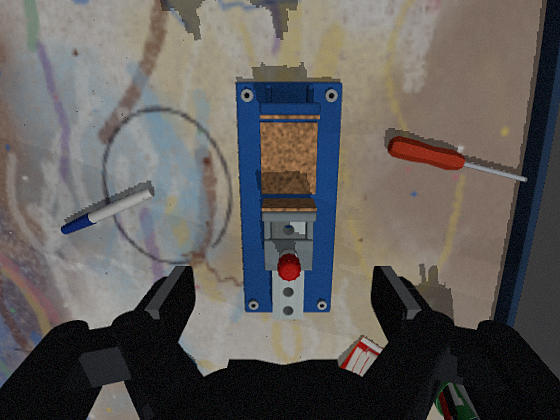

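Wrist view: the holder is upright in the picture, with plate corners at about (236,82), (342,82), (330,311) and (247,311). The seat is at (288,155), the next hole at (289,229) and the knob at (289,265).

Create hold.py:
```python
import sys
from h import *
np.set_printoptions(precision=2,suppress=True)
def run(n):
    c=load(n);h=cv2.cvtColor(c['pixels'],cv2.COLOR_BGR2HSV);H,s,V=[h[...,i].astype(int) for i in range(3)]
    b=((H>100)&(H<125)&(s>130)&(V>40)).astype(np.uint8);b[:, :200]=0;b[:,400:]=0
    b=cv2.morphologyEx(b,cv2.MORPH_CLOSE,np.ones((5,5)))
    k,l,st,ce=cv2.connectedComponentsWithStats(b);i=1+np.argmax(st[1:,4]);m=l==i
    L=[];Rr=[]
    for r in range(st[i][1]+15,st[i][1]+st[i][3]-15):
        x=np.where(m[r])[0];L.append((x[0]-.5,r));Rr.append((x[-1]+.5,r))
    for e in (L,Rr):
        w=onplane(c,e,10,c['T']);p=np.polyfit(w[:,1],w[:,0],1);print(' edge x at y=-107: %.1f slope %.4f'%(np.polyval(p,-107),p[0]))
    cols=np.where(m.sum(0)>st[i][3]*.75)[0]
    bot=[np.where(m[:,q])[0][-1]+.5 for q in cols];top=[np.where(m[:,q])[0][0]-.5 for q in cols]
    print(' bottom edge z10',np.median(onplane(c,np.c_[cols,bot],10,c['T']),0),'top',np.median(onplane(c,np.c_[cols,top],10,c['T']),0))
    red=(((H<8)|(H>172))&(s>150)&(V>50)).astype(np.uint8);k,l,st,ce=cv2.connectedComponentsWithStats(red)
    js=[j for j in range(1,k) if st[j][4]>100 and 240<ce[j][0]<340];j=js[0]
    print(' knob',ce[j],st[j],onplane(c,[ce[j]],73,c['T']))
    return c,ce[j]
if __name__=='__main__':
    c,k=run(sys.argv[1]);T=load('top0');S=load('side0')
    print(tri(ray(c,[k],c['T']),ray(T,[(395,199.6)])),tri(ray(c,[k],c['T']),ray(S,[(378.3,308.2)])))
    if sys.argv[1]=='w1': print('bolts',onplane(c,[(247,95.5),(331,95.5),(253.5,305),(322,305)],11,c['T']),'cork corners',onplane(c,[(260,122),(317,122),(260.5,194),(317,194)],13,c['T']))
```

```bash
python3 hold.py w1
```

```text
edge x at y=-107: 522.9 slope 0.0476
 edge x at y=-107: 640.9 slope 0.0468
 bottom edge z10 [ 575.87 -252.35   10.  ] top [588.05  42.16  10.  ]
 knob [288.62 267.15] [277 254  24  27 488] [[ 579.61 -152.6    73.  ]]
(array([ 580.36, -158.48,   62.92]), [np.float64(0.9492822184471349), np.float64(0.9492822184467302)]) (array([ 580.96, -153.28,   73.9 ]), [np.float64(1.6897059711897866), np.float64(1.689705971189581)])
bolts [[ 541.63   29.52   11.  ]
 [ 635.47   25.24   11.  ]
 [ 528.78 -240.88   11.  ]
 [ 623.15 -245.31   11.  ]] cork corners [[554.41   0.2   13.  ]
 [619.11  -2.76  13.  ]
 [549.38 -83.86  13.  ]
 [617.87 -87.03  13.  ]]
```

Holder: origin about (582,-107), yaw -0.047, so the seat is about (585,-43). The shelf near the jar (top view corner (116,138)) needs a height check before I reach.

Run:
```python
from h import *
np.set_printoptions(precision=0,suppress=True)
S,T=load('side0'),load('top0')
M=np.linalg.inv(S['world_from_camera'])
for uv in ((116,138),(122,5)):
  for z in (0,200,300,400,500,600,700):
    w=onplane(T,[uv],z)[0];p,_=cv2.projectPoints(w.reshape(1,3),cv2.Rodrigues(M[:3,:3])[0],M[:3,3],np.array(S['mtx']),np.array(S['D']));print(uv,w,p.ravel())
v=np.zeros((600,800,3),np.uint8);v[:420,:780]=cv2.resize(S['pixels'][:140,100:360],None,fx=3,fy=3);v[425:600,:300]=cv2.resize(T['pixels'][:175,:150],(300,175));cv2.imwrite('pics/shelf.png',v)
```

```text
(116, 138) [762. 592.   0.] [250. 140.]
(116, 138) [703. 511. 200.] [243.  90.]
(116, 138) [673. 470. 300.] [238.  58.]
(116, 138) [644. 430. 400.] [233.  20.]
(116, 138) [614. 389. 500.] [226. -25.]
(116, 138) [585. 349. 600.] [219. -79.]
(116, 138) [555. 308. 700.] [ 210. -142.]
(122, 5) [1169.  603.    0.] [349. 110.]
(122, 5) [1035.  520.  200.] [339.  67.]
(122, 5) [968. 478. 300.] [332.  40.]
(122, 5) [902. 436. 400.] [324.   7.]
(122, 5) [835. 395. 500.] [314. -33.]
(122, 5) [768. 353. 600.] [301. -81.]
(122, 5) [701. 312. 700.] [ 285. -139.]
```

View pics/shelf.png

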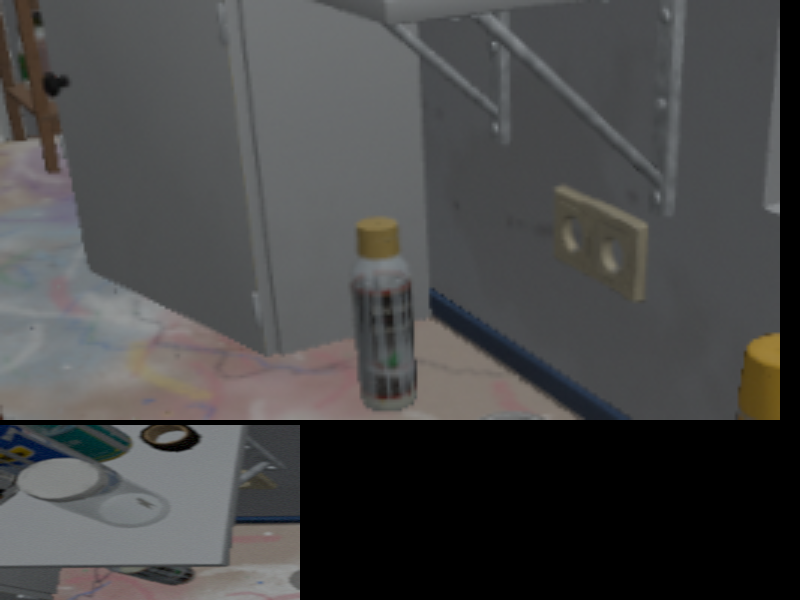

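Shelf underside is about 425 mm up and its near corner about (636,418), so I approach low and stay at y ≤ 332.

In the tool's units: 363 mm / 750 = 0.484, 290 mm / 750 = 0.3867.

Call:
jog_arm:
  rows: [0.0533, -0.0027, 0.0267, 0, 0.12, -0.0067, 0.0667, 0, 0.1867, -0.0107, 0.1067, 0, 0.2533, -0.0147, 0.1467, 0, 0.32, -0.0187, 0.1467, 0, 0.3867, -0.0227, 0.1467, 0, 0.44, -0.0253, 0.1467, 0, 0.484, -0.028, 0.1467, 0, 0.484, -0.028, 0.1467, 0, 0.484, -0.028, 0.1467, 0, 0.484, -0.028, 0.1467, 0]

```text
time: 3.45
tcp_pos: [572.6, 290.2, 121.4]
tcp_rot: [3.141, 0.001, 1.525]
wrist_force: [0.8, -0.3, 0.7]
grip_width: 1.0
grasp_force: 0.0
```

```bash
python3 snap.py w2
```

```text
3.45 [572.62217674 290.19453897 121.36863988] [3.14110255e+00 1.06200692e-03 1.52492985e+00] [ 0.78949512 -0.27930745  0.72683153]
```

View pics/w2.png

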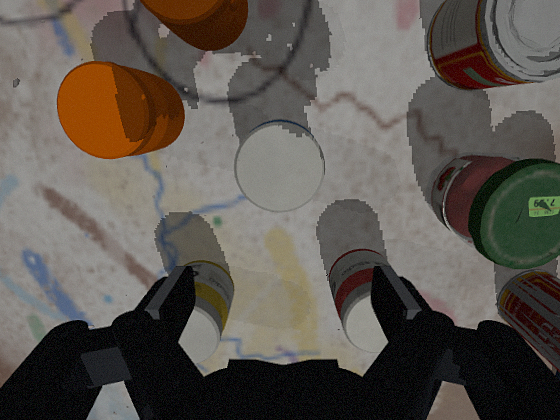

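The wrist view shows the blue jar's lid as a circle at about (280,167), with the blue band edge peeking out above it. Red and yellow are behind the fingers, orange at the left. Measuring its centre and height.

Run:
```python
from h import *
np.set_printoptions(precision=1,suppress=True)
c=load('w2');S=load('side0');T=load('top0')
g=cv2.medianBlur(cv2.cvtColor(c['pixels'],cv2.COLOR_BGR2GRAY),5)
ci=cv2.HoughCircles(g,cv2.HOUGH_GRADIENT,1,200,param1=80,param2=20,minRadius=38,maxRadius=50);print(ci)
for z in (70,74): print(onplane(c,[(280,167)],z,c['T']),onplane(c,[(235,167),(325,167),(280,123.5),(280,211.5)],z,c['T']))
for C,p in ((S,(234,177)),(T,(203,203.7))): print(tri(ray(c,[(280,167)],c['T']),ray(C,[p])))
```

```text
[[[280.5 166.5  43.8]]]
[[573.2 336.9  70. ]] [[544.7 338.3  70. ]
 [601.8 335.6  70. ]
 [574.5 363.6  70. ]
 [571.8 307.4  70. ]]
[[573.3 337.6  74. ]] [[545.3 338.9  74. ]
 [601.3 336.3  74. ]
 [574.6 363.7  74. ]
 [571.9 308.6  74. ]]
(array([574.4, 335.6,  64.9]), [np.float64(1.3443832632597366), np.float64(1.3443832632592096)])
(array([572.1, 334.9,  54.4]), [np.float64(0.9405166044936607), np.float64(0.9405166044928644)])
```

In the tool's units: 99 mm / 750 = 0.132, 80 mm / 750 = 0.1067.

Call:
jog_arm:
  rows: [0.0333, -0.0013, 0, 0, 0.0613, -0.002, 0, 0, 0.0613, -0.002, 0, 0, 0.0613, -0.002, 0.0333, 0, 0.0613, -0.002, 0.0733, 0, 0.0613, -0.002, 0.1067, 0, 0.0613, -0.002, 0.132, 0, 0.0613, -0.002, 0.132, 0, 0.0613, -0.002, 0.132, 0]

```text
time: 4.62
tcp_pos: [572.8, 338.7, 23.4]
tcp_rot: [3.14, -0.001, 1.528]
wrist_force: [0.3, 0.7, -0.1]
grip_width: 1.0
grasp_force: 0.0
```

Call:
jog_arm:
  rows: [0, 0, 0, 0, 0, 0, 0, 0, 0, 0, 0, 0, 0, 0, 0, 0, 0, 0, 0, 0, 0, 0, 0, 0]
  jaw: 0
  squeeze: 40

```text
time: 5.38
tcp_pos: [573.0, 338.9, 23.9]
tcp_rot: [3.14, -0.001, 1.528]
wrist_force: [-0.3, -1.2, 6.0]
grip_width: 0.678
grasp_force: 43.4
```

In the tool's units: -365 mm / 750 = -0.4867, -330 mm / 750 = -0.44.

Call:
jog_arm:
  rows: [0, 0, -0.0333, 0, 0, 0, -0.08, 0, 0, 0, -0.1267, 0, 0, 0, -0.1267, 0, -0.04, 0.0027, -0.1267, 0, -0.1067, 0.008, -0.1267, 0, -0.1733, 0.0133, -0.1267, 0, -0.24, 0.0173, -0.1267, 0, -0.3067, 0.0227, -0.1267, 0, -0.3733, 0.028, -0.1267, 0, -0.44, 0.0333, -0.1267, 0, -0.4867, 0.036, -0.1267, 0]

```text
time: 6.88
tcp_pos: [582.7, -30.7, 116.1]
tcp_rot: [-3.14, 0.001, 1.525]
wrist_force: [0.8, 1.5, -2.6]
grip_width: 0.679
grasp_force: 43.7
```

Call:
jog_arm:
  rows: [-0.016, 0.0013, 0, 0, -0.02, 0.0013, 0, 0, -0.02, 0.0013, 0, 0, -0.02, 0.0013, 0, 0]

```text
time: 7.38
tcp_pos: [583.9, -40.5, 117.3]
tcp_rot: [-3.142, -0.001, 1.53]
wrist_force: [-0.3, 0.1, -2.1]
grip_width: 0.678
grasp_force: 43.7
```

```bash
python3 snap.py w3
```

```text
7.375 [583.90060713 -40.45970127 117.31770825] [-3.14156500e+00 -7.85366176e-04  1.53048389e+00] [-0.26271435  0.07447353 -2.10234678]
```

View pics/w3.png

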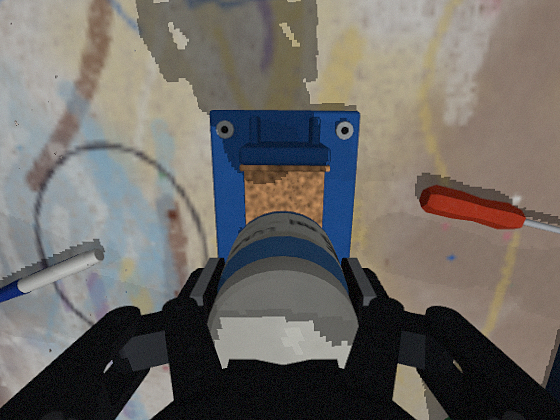

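The jar is held upright over the seat, with its front bottom edge at (283,212). The fixed jaw top is at (286,150) and the bolts at (225,130) and (345,130).

Run:
```python
from h import *
np.set_printoptions(precision=1,suppress=True)
c=load('w3');T=c['T']
print('jar front bottom',onplane(c,[(283,212)],93.5,T))
print('bolts',onplane(c,[(225,130),(345,130)],11,T),'jaw face top edge',onplane(c,[(242,167),(330,167)],62,T),'plate edges',onplane(c,[(212,200),(360,200)],10,T))
```

```text
jar front bottom [[585.2 -15.1  93.5]]
bolts [[541.3  29.   11. ]
 [636.   25.2  11. ]] jaw face top edge [[559.6   6.8  62. ]
 [616.6   4.5  62. ]] plate edges [[524.7 -27.8  10. ]
 [650.  -33.   10. ]]
```

In the tool's units: 81 mm / 750 = 0.108, 80 mm / 750 = 0.1067.

Call:
jog_arm:
  rows: [0.0027, 0.0013, 0.0267, 0, 0.0027, 0.0013, 0.06, 0, 0.0027, 0.0013, 0.0867, 0, 0.0027, 0.0013, 0.0987, 0, 0.0027, 0.0013, 0.104, 0, 0.0027, 0.0013, 0.1067, 0, 0.0027, 0.0013, 0.108, 0, 0.0027, 0.0013, 0.108, 0, 0.0027, 0.0013, 0.108, 0]

```text
time: 8.55
tcp_pos: [585.5, -40.6, 36.9]
tcp_rot: [3.14, 0.0, 1.528]
wrist_force: [0.3, -0.0, 1.1]
grip_width: 0.681
grasp_force: 43.9
```

Call:
jog_arm:
  rows: [0, 0, 0, 0, 0, 0, 0, 0, 0, 0, 0, 0, 0, 0, 0, 0, 0, 0, 0, 0]
  jaw: 1.0

```text
time: 9.18
tcp_pos: [585.0, -40.5, 36.3]
tcp_rot: [-3.142, -0.0, 1.528]
wrist_force: [0.1, -0.5, -0.1]
grip_width: 0.999
grasp_force: 0.0
```

Call:
jog_arm:
  rows: [0, 0, -0.02, 0, 0, 0, -0.06, 0, 0, 0, -0.1067, 0, 0, 0, -0.1467, 0, 0, 0, -0.1467, 0, 0, 0, -0.1467, 0, 0, 0, -0.1467, 0]

```text
time: 10.05
tcp_pos: [584.3, -40.5, 145.4]
tcp_rot: [-3.14, -0.0, 1.528]
wrist_force: [0.1, -0.0, -0.8]
grip_width: 1.0
grasp_force: 0.0
```

```bash
python3 snap.py w4
```

```text
10.05 [584.33442697 -40.49529689 145.43094488] [-3.13985744e+00 -1.44320171e-04  1.52785561e+00] [ 0.07795753 -0.01951489 -0.7725902 ]
```

View pics/w4.png

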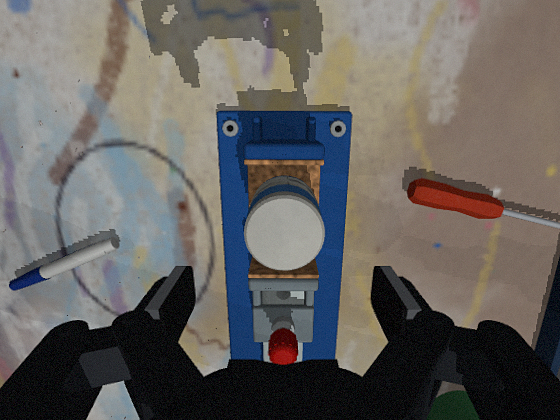

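The jar stands free on the seat with its lid at (285,231). The knob is at (283,346).

```bash
python3 hold.py w4 | grep -v edge
```

Run:
```python
from h import *
c=load('w4');print('jar',onplane(c,[(285,231)],87,c['T']), 'knob side edges', onplane(c,[(270.5,345),(298.5,345)],80,c['T']))
```

```text
knob [282.74 347.08] [269 329  29  36 875] [[ 579.58 -151.88   73.  ]]
(array([ 579.98, -157.65,   66.8 ]), [np.float64(0.6878051233815827), np.float64(0.6878051233817467)]) (array([ 581.12, -153.1 ,   73.2 ]), [np.float64(1.8741854156193913), np.float64(1.874185415618962)])
jar [[586.02909863 -39.84504984  87.        ]] knob side edges [[ 569.78122071 -143.17275926   80.        ]
 [ 593.02117303 -144.16741042   80.        ]]
```

In the tool's units: -112 mm / 750 = -0.1493, -100 mm / 750 = -0.1333.

Call:
jog_arm:
  rows: [-0.04, 0, 0, 0, -0.0933, 0.0007, 0, 0, -0.1333, 0.0011, 0, 0, -0.1493, 0.0011, 0, 0, -0.1493, 0.0011, 0, 0, -0.1493, 0.0011, 0.04, 0, -0.1493, 0.0011, 0.08, 0, -0.1493, 0.0011, 0.1093, 0, -0.1493, 0.0011, 0.124, 0, -0.1493, 0.0011, 0.124, 0, -0.1493, 0.0011, 0.124, 0]

```text
time: 11.48
tcp_pos: [581.8, -152.0, 54.4]
tcp_rot: [3.14, 0.0, 1.528]
wrist_force: [-0.1, -0.3, -0.1]
grip_width: 1.001
grasp_force: 0.0
```

Call:
jog_arm:
  rows: [0, 0, 0, 0, 0, 0, 0, 0, 0, 0, 0, 0, 0, 0, 0, 0, 0, 0, 0, 0, 0, 0, 0, 0, 0, 0, 0, 0, 0, 0, 0, 0]
  jaw: 0
  squeeze: 60

```text
time: 12.48
tcp_pos: [579.8, -152.5, 53.8]
tcp_rot: [-3.139, 0.0, 1.528]
wrist_force: [-7.4, 0.5, 9.2]
grip_width: 0.26
grasp_force: 58.5
```

In the tool's units: -13.5 mm / 750 = -0.018, -12 mm / 750 = -0.016.

Call:
jog_arm:
  rows: [0, 0, -0.0053, 0, 0, 0, -0.0107, 0, 0, 0, -0.016, 0, 0, 0, -0.018, 0, 0, 0, -0.018, 0, 0, 0, -0.018, 0]

```text
time: 13.22
tcp_pos: [579.7, -152.4, 66.1]
tcp_rot: [-3.139, -0.0, 1.528]
wrist_force: [-6.0, -1.0, -6.9]
grip_width: 0.26
grasp_force: 59.0
```

```bash
python3 snap.py w5; python3 hold.py w5 | grep knob
```

```text
13.225 [ 579.69221591 -152.42686265   66.05097272] [-3.13876832e+00 -2.88873939e-04  1.52766770e+00] [-6.01378103 -0.95253757 -6.87571071]
 knob [282.3  293.49] [ 257  260   52   68 2889] [[ 579.25 -160.68   73.  ]]
```

In the tool's units: 28 mm / 750 = 0.0373, 26 mm / 750 = 0.0347.

Call:
jog_arm:
  rows: [0, 0, -0.0013, 0, 0.004, 0, -0.0013, 0, 0.0093, 0, -0.0013, 0, 0.016, 0, -0.0013, 0, 0.0227, 0.0001, -0.0013, 0, 0.0293, 0.0001, -0.0013, 0, 0.0347, 0.0001, -0.0013, 0, 0.0373, 0.0001, -0.0013, 0, 0.0373, 0.0001, -0.0013, 0, 0.0373, 0.0001, -0.0013, 0, 0.0373, 0.0001, -0.0013, 0]

```text
time: 14.65
tcp_pos: [581.0, -125.5, 67.1]
tcp_rot: [-3.139, 0.001, 1.527]
wrist_force: [-5.3, -2.2, -6.8]
grip_width: 0.256
grasp_force: 59.0
```

```bash
python3 snap.py w6
```

```text
14.65 [ 580.98072751 -125.50499536   67.05163905] [-3.13887116e+00  8.37388346e-04  1.52682022e+00] [-5.33242073 -2.19108315 -6.76595891]
```

View pics/w6.png

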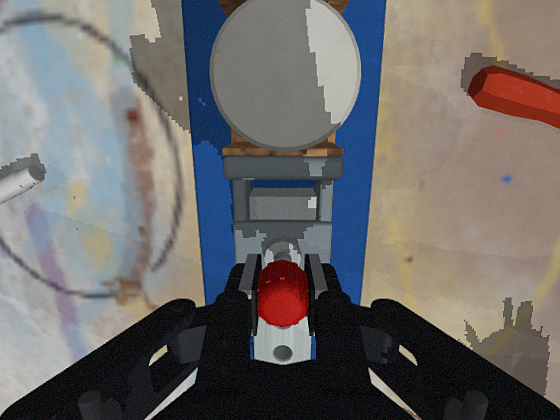

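The jaw has followed, the jar stands right at its face (lid at (285,75)), and the knob is in the fingers at (283,293). I've travelled 26.9 mm, so I add 1 mm and lower.

In the tool's units: 14.5 mm / 750 = 0.0193, 12 mm / 750 = 0.016.

Call:
jog_arm:
  rows: [0.0013, 0, 0, 0, 0.0013, 0, 0, 0, 0.0013, 0, 0.004, 0, 0.0013, 0, 0.008, 0, 0.0013, 0, 0.012, 0, 0.0013, 0, 0.016, 0, 0.0013, 0, 0.0193, 0, 0.0013, 0, 0.0193, 0, 0.0013, 0, 0.0193, 0, 0.0013, 0, 0.0193, 0]

```text
time: 15.95
tcp_pos: [581.1, -124.9, 53.9]
tcp_rot: [-3.139, 0.002, 1.526]
wrist_force: [-10.0, -3.1, 4.3]
grip_width: 0.261
grasp_force: 60.2
```

Call:
jog_arm:
  rows: [0, 0, 0.0013, 0, 0, 0, 0.002, 0, 0, 0, 0.002, 0, 0, 0, 0.002, 0]

```text
time: 16.45
tcp_pos: [581.3, -124.9, 53.8]
tcp_rot: [-3.14, 0.002, 1.526]
wrist_force: [-15.3, -2.4, 14.9]
grip_width: 0.255
grasp_force: 61.4
```

Run:
```python
from h import *
from rig import cams
c=cams.read_camera('side');cv2.imwrite('pics/side1.png',cv2.resize(c['pixels'][200:400,240:440],None,fx=3,fy=3))
```

```text
(no output)
```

View pics/side1.png

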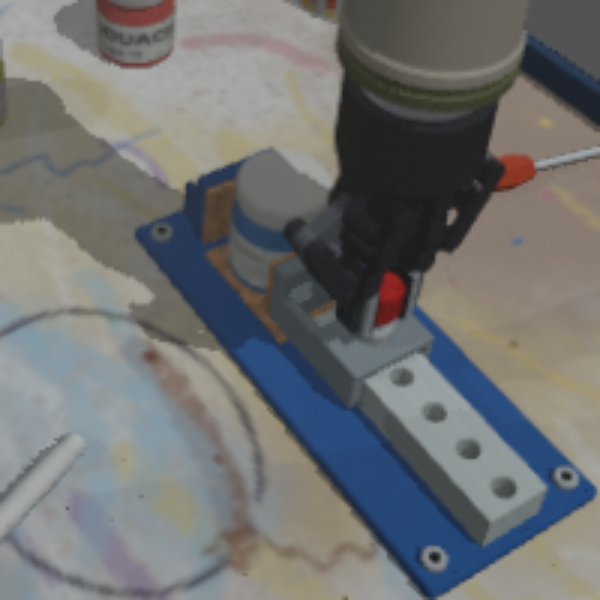

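The side view shows four rail holes uncovered, including the old one at (402,376). The jar is upright between the jaws, the knob at (388,298) is held, and pressing harder no longer lowers the pin. I'm handing in.

```bash
python3 -c "from rig import finish_job;print(finish_job())"
```

```text
the job is handed in; nothing more can be done
None
```

I handed the job in at 16.5 s: the blue jar stands upright and released on the seat, the jaw section measured about 27.5 mm along at the next hole, and the red knob is still gripped with the pin pressed down to its stop; the judge returned no verdict.

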